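# Hang the parts cup in the notch between its neighbours

### The arm

A 6-joint arm with a two-finger parallel gripper is mounted at the origin on the work surface. World frame = base frame: x ahead of the robot, y to its left, z up, the work surface at z = 0. Lengths are in m, angles in rad, forces in N, time in s.
With the tool pointing down it reaches from about 0.35 to 0.925 m from the base axis. Payload 6.4 kg.
Tool frame: the origin (TCP) lies midway between the tips of the shut fingers; the grasp point (between the pads) lies grip_depth behind it (grip_depth is the distance from the TCP to the grasp point, in m); z points along the fingers, y is the direction in which the jaws open and shut (so a half turn about z gives the same grasp; the last joint's range is limited). The gripper opens to 94 mm and grips with 3 to 60 N. Pads are 16 mm wide; open, the fingers measure 119 mm over their backs; the gripper's body (75 mm by 177 mm) begins 78 mm behind the grasp point.
Start: joints at [-1.33, 0.245, 1.558, -0, 1.339, -0.174], TCP at [0.262, -0.595, 0.205] pointing down, gripper open.
Joint ranges: [-3.13, 3.13], [-1.02, 2.26], [0.13, 2.54], [-0.95, 4.09], [0.21, 2.88], [-2.74, 2.74]. Speed limits (rad/s): [2.57, 2.57, 3.14, 3.14, 3.14, 3.14].

### API

Orientations are given as a 3x3 rotation matrix whose columns are the frame's x, y, z axes.
In Python, from bench import state, read_camera, job_done, grip_depth gives the robot as it stands.
- The arm moves only by the tool arm_command, never from a script. Its argument "motion" is a list of rows, each a list of 3 entries, a list of its own where there are three numbers: the gripper command: -1 is fully open, 1 is shut, values between are in proportion, then the shift along the tool's x, y, z in mm, then the turn about the tool's z in rad. A call has 1 to 10 rows; each row is the pose to reach, as a shift and turn from the pose commanded when the call began, along the tool's axes at that moment; what a row does not reach only later rows make up. A row lasts 1/12 s, in which the tool goes at most 41.7 mm and 7.16 degrees, less where a joint would pass 70% of its speed; a pose out of reach is approached as far as the arm can. A call with a gripper value outside its range is refused whole. The fingers move at their own pace and stop on an object; the grip force is fixed at half the most. Time passes only in rows, so rows that repeat a pose let the fingers close. It gives the time, the measured TCP pose, the force and the opening at its end, in the units of the state.
- state(): the state, without advancing time (a new reading comes with each control period).
- read_camera(name): name is "scene" or "top" or "wrist"; returns a dict with "color" (420x560x3 uint8, red, green, blue), "z_map" (420x560 float32, m along the optical axis (not along the pixel's ray), 0 where there is no reading), "camera_matrix" (3x3 intrinsics, pixels), "cam_to_world" (4x4, takes a point from camera to world coordinates). Camera axes: x right, y down, z forward; pixel columns grow to the right and rows downward; lengths in m; the calibration is good to about 2 mm. A picture is of the moment at which its call begins.
- job_done(): hands the job in, once; it reports no verdict.
The state is a dict: "time": time; "joints": joint angles; "dq": joint speeds; "tau": joint torques, N m; "ee_pos": TCP position; "orientation": TCP orientation; "contact_force": force on the tool from outside, world axes, zero at the start; "wrist_torque": the same for the moment, N m; "gripper_width": opening from 0.0 (shut) to 1.0 (fully open).
Only numpy, scipy, OpenCV 4.12 (cv2) and the standard library are available. Lean on these libraries where they do the work, as an engineer would, in place of code of your own. Each camera call takes 0.05 s, during which the arm holds its last target.

### The job

Take the empty metal parts cup that stands on the trolley by its black tab and hang it on the two-bar rack between the two cups already hanging there: lower its hook over the top bar, feel your way gently along the bar until the hook drops into the notch, so that the cup hangs fully home, level with its neighbours, and let go of it. Never press the hook or lean on the neighbours hard, leave the neighbours hanging in their places, and leave everything else on the trolley where it is.

Things in the scene. Friction and masses are not known exactly. Their poses are not given: they have to be found in the camera images.
- cup: the cup to hang: empty, metal, 46 wide (y) x 50 deep (x) x 60 tall, 0.13 to 0.25 kg, standing on the trolley. Origin: centre of its underside; z up, +x its front, the hook is at its back (-x). Back plate 4 thick, 46 wide, x -29 to -25, z 0 to 62; above it a neck 16 wide goes up to the hook strap. Neighbours have the same shape
- cup_hook (a point): middle of the underside of the hook strap, at (-37, 0, 100) mm in the cup frame; this rests on the bar. The strap is 16 wide (y), 4 thick, z 100 to 104, and ends in a lip (16 wide, x -49 to -45) that hangs down to z 72. The slot between neck and lip is 16 wide (x -45 to -29), open downwards
- cup_tab (a point): middle of the black plastic grip tab above the strap, at (-37, 0, 129) mm in the cup frame: 10 thick in x, 24 wide in y, z 112 to 146, on a stem 10 x 16 (z 104 to 112). Pinch it from above across its 10 mm thickness
- rack: fixed dark steel rack; origin on the trolley under the middle of the bars; x to the side where the cups hang (away from the robot), y along the bars. Top bar x -5 to 5, 232 long, upper face z 160; lower bar x -6 to 6, z 68 to 82, hung cups' back plates lean on it by 1 to 4 degrees. Hung cups' origins: x about 38, z 60. Posts at y +-108, 8 mm high stop pins on the bar at y +-45 and +-67
- rack_mid (a point): middle of the top bar's upper face, (0, 0, 160) mm in the rack frame. Here, between the neighbours, a clip lies on the bar: a ridge 10 thick, 8 high (top z 168), 68 long, with one square notch 20 wide (y) down to z 160. The notch is not measured: its middle is 4 to 7 mm to the left (+y) or right (-y) of y 0. Elsewhere in the gap the hook rests on the ridge, 8 mm too high
- cup_left: neighbour of the same shape and size with washers in it, 0.24 kg, hung loosely at y about +56 mm of the rack; origin and axes as for the cup. The gap between the neighbours is about 66 wide, 10 more than the cup on either side
- cup_right: neighbour of the same shape and size, holding washers, 0.24 kg, hung loosely at y about -56 mm of the rack; origin and axes as for the cup
- cup_left_hook (a point): middle of the underside of the left neighbour's hook strap, at (-37, 0, 100) mm in its frame
- cup_right_hook (a point): middle of the underside of the right neighbour's hook strap, at (-37, 0, 100) mm in its frame
- pipe_slice: silver C-shaped pipe slice tool lying flat, 68 across, 22 tall; origin at the centre of its underside
- torch: compact torch standing on its base, 40 across, 110 tall; origin at the centre of its underside
- jar: sealed glass jar, 70 across, 90 tall; origin at the centre of its underside
- organiser: red plastic organiser with six screw tops, 130 x 200 x 54; origin at the centre of its underside
- mallet: rubber mallet lying down, head 56 across, handle to its -x, 265 long; origin under its head
- spanner: steel spanner lying flat, 180 long; origin under its middle

How it is judged:
On the way, in this order (a step that is already met when the one before it is completed fails the run):
1. the cup is lifted clear of the trolley (height (world z) of cup above 0.05 m), for 0.1 s.
2. the cup's hook is astride the top bar between the neighbours, near or in the notch (z of cup_hook in the frame of rack between 0.155 and 0.171 m and x of cup_hook in the frame of rack between -0.008 and 0.008 m and y of cup_hook in the frame of rack between -0.014 and 0.014 m), for 0.1 s.
At the end, for the whole second after the job is handed in: The cup hangs at rest, released, hook in the notch: strap within 3.5 mm of the bar's top face, within 12 mm of the middle along the bar and 8 mm across it, tilted under 0.12 rad; both neighbours still hang, hooks within 3.5 mm of the bar, within 15 mm of where they were (z of cup_hook in the frame of rack between 0.155 and 0.1635 m and x of cup_hook in the frame of rack between -0.008 and 0.008 m and y of cup_hook in the frame of rack between -0.012 and 0.012 m and angle between cup's own z axis and vertical below 0.12 rad and linear speed of cup below 0.03 m/s and z of cup_left_hook in the frame of rack between 0.155 and 0.1635 m and z of cup_right_hook in the frame of rack between 0.155 and 0.1635 m and distance of each of cup_left, cup_right from where it was at the start of the episode below 0.015 m); the robot touches nothing.
It fails at once if the cup's hook is pressed or knocked with more than 35 N (contact force between any of cup_c7, cup_c8 and anything else above 35 N).
It fails at once if a neighbour is pushed by the cup with more than 12 N (contact force between cup and cup_left above 12 N or contact force between cup and cup_right above 12 N).
It fails at once if a neighbour is dislodged (moved more than 15 mm) (distance of any of cup_left, cup_right from where it was at the start of the episode above 0.015 m).
It fails at once if another thing on the trolley is moved more than 30 mm (distance of any of pipe_slice, torch, jar, organiser, mallet, spanner from where it was at the start of the episode above 0.03 m).
It also fails if it takes over 59 s, if anything falls off the work surface, if the arm or the gripper's body presses on something with over 40 N, if the wrist force passes 120 N, or if a joint passes its speed limit or range.

## Working session

There is one attempt and no reset: what is moved stays moved. The work goes in short steps, Python scripts to look and compute and a tool call to move; the robot and the scene stay as the last step left them, time stands still between calls to the robot, and variables do not carry over. Pictures are saved under pics/ and viewed, and the job is handed in when it is done.

Besides the shell and the picture viewer there is one more tool, called after "Request:" in YAML: its name, and indented under it one key for each argument. arm_command: Moves the arm, as the interface text tells. Its arguments: {"type":"object","properties":{"motion":{"type":"array","items":{"type":"array"}}},"required":["motion"]}

```bash
ls; mkdir -p pics; python3 - <<'E'
from bench import state, read_camera, grip_depth
import cv2,numpy as np
print(grip_depth, state())
for n in ["scene","top","wrist"]:
    d=read_camera(n); cv2.imwrite(f"pics/{n}0.png",d["color"][:,:,::-1]); np.savez(f"{n}0.npz",**d)
    print(n,d["camera_matrix"].tolist(),d["cam_to_world"].round(3).tolist())
E
```

```text
pics
0.0188 {'time': 0.0, 'joints': array([-1.33008981e+00,  2.45783095e-01,  1.55899743e+00, -1.61670109e-05,
        1.33873228e+00, -1.74061248e-01]), 'dq': array([ 0.00123706, -0.00042815, -0.00193643, -0.00141811,  0.00048903,
        0.00161426]), 'tau': array([-4.91841838e-04, -4.15828228e+01, -3.14599729e+01,  6.84934692e-02,
        3.30710714e-02, -1.53161027e-04]), 'ee_pos': array([ 0.26181291, -0.59427782,  0.20437412]), 'orientation': array([[ 9.15208503e-01,  4.02980362e-01, -4.73021704e-04],
       [ 4.02980515e-01, -9.15206666e-01,  1.86103836e-03],
       [ 3.17049295e-04, -1.89385666e-03, -9.99998156e-01]]), 'contact_force': array([-0.0811599 ,  0.12143973, -0.42843201]), 'wrist_torque': array([-0.0249826 , -0.02109957, -0.00096965]), 'gripper_width': 1.0040848475408586}
scene [[480.93310900139556, 0.0, 286.58366413407117], [0.0, 480.93310900139556, 210.1849491631308], [0.0, 0.0, 1.0]] [[0.599, 0.557, -0.575, 1.411], [0.8, -0.41, 0.437, -0.639], [0.007, -0.723, -0.691, 1.131], [0.0, 0.0, 0.0, 1.0]]
top [[546.9594141536415, 0.0, 285.4997852104254], [0.0, 546.9594141536415, 210.13376920752594], [0.0, 0.0, 1.0]] [[-0.016, -0.981, 0.195, 0.305], [-1.0, 0.018, 0.01, -0.013], [-0.013, -0.194, -0.981, 1.521], [0.0, 0.0, 0.0, 1.0]]
wrist [[333.31497691017694, 0.0, 276.75563685494166], [0.0, 333.31497691017694, 206.86484763030933], [0.0, 0.0, 1.0]] [[0.404, -0.876, -0.265, 0.339], [-0.915, -0.387, -0.115, -0.56], [-0.002, 0.289, -0.957, 0.383], [0.0, 0.0, 0.0, 1.0]]
```

View pics/scene0.png

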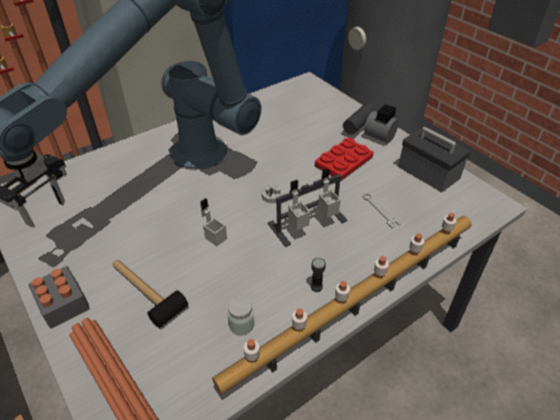

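View pics/top0.png

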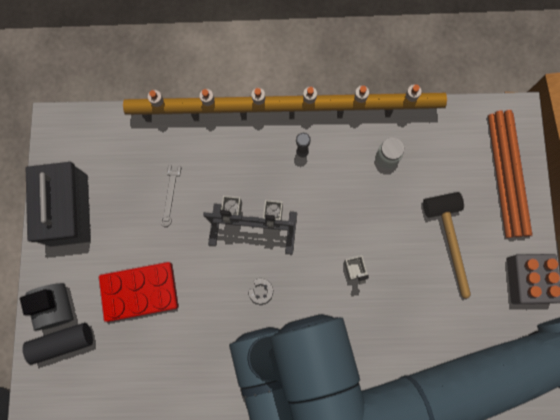

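View pics/wrist0.png

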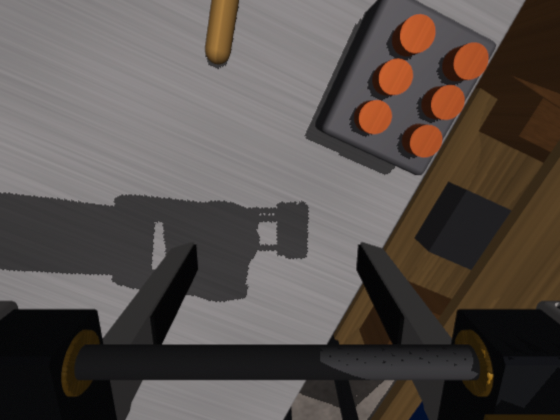

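The scene view shows the free cup at (213,230), its tab at (205,203), and the rack with two cups at (310,205). In the top view the cup is at (357,270) and the rack bar runs from (210,215) to (293,222). I'll measure both from depth.

```bash
cat > h.py <<'E'
import numpy as np,cv2
def cloud(d):
    z=d["z_map"];K=d["camera_matrix"];T=d["cam_to_world"]
    v,u=np.mgrid[:z.shape[0],:z.shape[1]]
    p=np.stack([(u-K[0,2])/K[0,0]*z,(v-K[1,2])/K[1,1]*z,z],-1)
    w=p@T[:3,:3].T+T[:3,3]; w[z<=0]=np.nan
    return w
def proj(d,P):
    T=np.linalg.inv(d["cam_to_world"]);p=np.atleast_2d(P)@T[:3,:3].T+T[:3,3];q=p@d["camera_matrix"].T
    return q[:,:2]/q[:,2:]
E
python3 - <<'E'
from h import *
for n in ["scene","top"]:
    d=np.load(n+"0.npz");w=cloud(d);c=d["color"]
    reg={"scene":[(190,190,235,250),(262,165,350,245)],"top":[(340,250,375,300),(200,190,300,250)]}[n]
    for i,(a,b,e,f) in enumerate(reg):
        s=w[b:f,a:e].reshape(-1,3);
        print(n,i,"table z",np.nanmedian(s[np.abs(s[:,2])<.01][:,2]))
        for lo,hi in [(.04,.07),(.09,.112),(.112,.15),(.15,.175),(.175,.22)]:
            m=(s[:,2]>lo)&(s[:,2]<hi); 
            if m.any(): print(lo,m.sum(),s[m].mean(0).round(4),s[m].min(0).round(4),s[m].max(0).round(4))
        k=cv2.resize(c[b:f,a:e],None,fx=6,fy=6,interpolation=cv2.INTER_CUBIC); cv2.imwrite(f"pics/{n}_crop{i}.png",k[:,:,::-1])
E
```

```text
scene 0 table z 1.1051708860621012e-05
0.04 236 [ 0.4401 -0.1856  0.0535] [ 0.4116 -0.2129  0.0402] [ 0.4743 -0.1577  0.0683]
0.09 43 [ 0.4117 -0.1924  0.1016] [ 0.3963 -0.2028  0.0914] [ 0.4211 -0.1812  0.1117]
0.112 75 [ 0.4095 -0.194   0.1336] [ 0.4008 -0.2049  0.1126] [ 0.4148 -0.1796  0.1495]
scene 1 table z 0.00020056005379587294
0.04 206 [0.5486 0.138  0.0584] [ 0.411  -0.0204  0.0408] [0.6281 0.3672 0.0699]
0.09 458 [0.5917 0.087  0.102 ] [ 0.5375 -0.0205  0.0901] [0.6312 0.2089 0.112 ]
0.112 504 [0.5755 0.0883 0.1285] [ 0.5398 -0.0214  0.112 ] [0.6296 0.2105 0.1499]
0.15 391 [0.5611 0.0892 0.1603] [ 0.5388 -0.0213  0.15  ] [0.5817 0.2115 0.175 ]
0.175 146 [0.5626 0.0923 0.194 ] [0.5482 0.0259 0.1751] [0.5766 0.1635 0.2107]
top 0 table z 0.000950921718046005
0.04 130 [ 0.4376 -0.182   0.0574] [ 0.4062 -0.2116  0.04  ] [ 0.4664 -0.156   0.0683]
0.09 35 [ 0.4014 -0.1912  0.1037] [ 0.3899 -0.2007  0.0905] [ 0.4147 -0.1813  0.1114]
0.112 44 [ 0.4021 -0.1903  0.1427] [ 0.3959 -0.2026  0.1131] [ 0.409  -0.1797  0.1496]
0.15 4 [ 0.4036 -0.1894  0.1518] [ 0.4012 -0.1947  0.15  ] [ 0.4061 -0.1842  0.1533]
top 1 table z 0.0005652436304672825
0.04 65 [0.577  0.0849 0.0613] [ 0.5364 -0.0178  0.042 ] [0.6224 0.2082 0.0699]
0.09 366 [0.5937 0.0918 0.1021] [ 0.536  -0.015   0.0901] [0.6231 0.2068 0.1118]
0.112 249 [0.5809 0.0933 0.1263] [ 0.5346 -0.0176  0.1121] [0.6248 0.2116 0.1498]
0.15 416 [0.5532 0.0957 0.1621] [ 0.5362 -0.0178  0.15  ] [0.5731 0.2117 0.1749]
0.175 131 [0.5555 0.0951 0.1996] [0.5441 0.0285 0.1756] [0.5697 0.1624 0.2118]
```

```bash
python3 - <<'E'
import cv2,numpy as np
a=[cv2.imread(f"pics/{n}") for n in ["scene_crop1.png","top_crop1.png","scene_crop0.png","top_crop0.png"]]
c=np.zeros((600,800,3),np.uint8)
for i,k in enumerate(a):
    k=cv2.resize(k,None,fx=min(400/k.shape[1],300/k.shape[0]),fy=min(400/k.shape[1],300/k.shape[0]))
    y,x=300*(i//2),400*(i%2); c[y:y+k.shape[0],x:x+k.shape[1]]=k
cv2.imwrite("pics/m1.png",c)
E
```

```text
(no output)
```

View pics/m1.png

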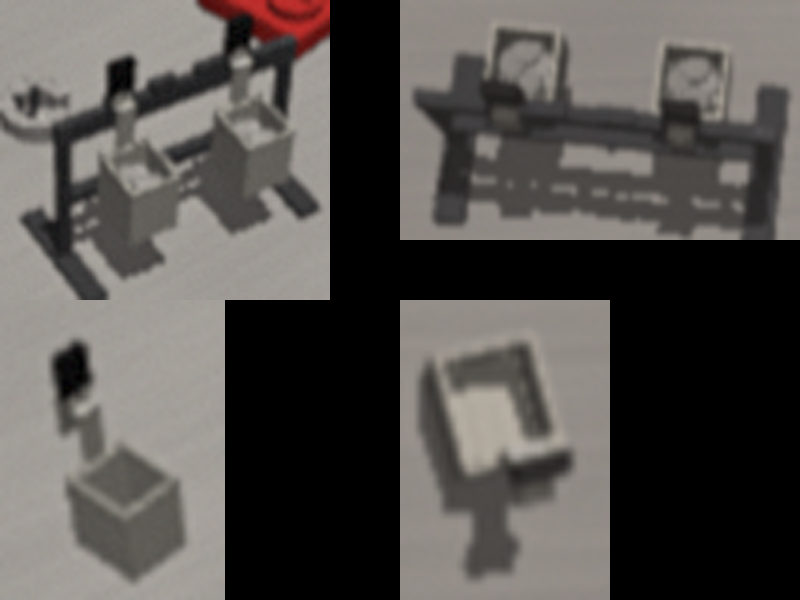

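```bash
cat >> h.py <<'E'
from scipy.optimize import least_squares
def B(x0,x1,y0,y1,z0,z1): return np.array([[x0,y0,z0],[x1,y1,z1]])/1000
CUP=[B(-29,-25,-23,23,0,62),B(21,25,-23,23,0,60),B(-25,25,-23,-21,0,60),B(-25,25,21,23,0,60),B(-25,25,-23,23,0,3),
 B(-29,-25,-8,8,62,104),B(-49,-29,-8,8,100,104),B(-49,-45,-8,8,72,100),B(-42,-32,-8,8,104,112),B(-42,-32,-12,12,112,146)]
RACK=[B(-5,5,-116,116,150,160),B(-6,6,-108,108,68,82)]
def sd(P,boxes):
    out=[]
    for b in boxes:
        c=b.mean(0);h=(b[1]-b[0])/2;q=np.abs(P-c)-h
        out.append(np.linalg.norm(np.maximum(q,0),axis=1)+np.minimum(q.max(1),0))
    return np.min(out,0)
def tf(P,x):
    c,s=np.cos(x[2]),np.sin(x[2]);q=P-np.array([x[0],x[1],x[3] if len(x)>3 else 0]);return np.stack([c*q[:,0]+s*q[:,1],-s*q[:,0]+c*q[:,1],q[:,2]],1)
def fit(P,boxes,x0,gate=.02):
    x=np.array(x0,float)
    for g in (gate,gate/2,.006):
        Q=P[np.abs(sd(tf(P,x),boxes))<g]
        r=least_squares(lambda x:sd(tf(Q,x),boxes),x,loss="soft_l1",f_scale=.002,diff_step=1e-5);x=r.x
    return x,len(Q),np.sqrt(np.mean(r.fun**2))
E
python3 - <<'E'
from h import *
for n in ["scene","top"]:
    d=np.load(n+"0.npz");w=cloud(d).reshape(-1,3)
    w=w[~np.isnan(w[:,0])]
    m=(np.hypot(w[:,0]-.43,w[:,1]+.187)<.08)&(w[:,2]>.008)
    for y in (-.3,0,.3): print(n,"cup",fit(w[m],CUP,[.437,-.185,y]))
    m=(abs(w[:,0]-.56)<.09)&(abs(w[:,1]-.095)<.14)&(w[:,2]>.05)
    R=w[m]
    print(n,"rack",fit(R[(R[:,2]>.06)],RACK,[.555,.095,-.15]))
E
```

```text
scene cup (array([ 0.44358204, -0.1845561 ,  0.1938338 ]), 597, np.float64(0.0015415805286647358))
scene cup (array([ 0.44379064, -0.18450717,  0.19303403]), 596, np.float64(0.0015232728212828976))
scene cup (array([ 0.44394669, -0.18446026,  0.19612943]), 596, np.float64(0.0015238512521959652))
scene rack (array([ 0.55850131,  0.0897958 , -0.13847769]), 552, np.float64(0.002911378856467274))
top cup (array([ 0.43969743, -0.18282663,  0.22916883]), 293, np.float64(0.0018302373359954055))
top cup (array([ 0.43969743, -0.18282663,  0.22916885]), 293, np.float64(0.0018302373380862916))
top cup (array([ 0.43969743, -0.18282663,  0.22916885]), 293, np.float64(0.0018302373380863464))
top rack (array([ 0.55438816,  0.09527869, -0.11550176]), 669, np.float64(0.0026051528940887365))
```

Request:
arm_command:
  motion:
    - [-1,[29,-31,-10],-0.12]
    - [-1,[59,-62,-20],-0.24]
    - [-1,[88,-93,-30],-0.36]
    - [-1,[117,-124,-40],-0.48]
    - [-1,[146,-155,-46],-0.6]
    - [-1,[176,-187,-46],-0.72]
    - [-1,[205,-218,-46],-0.84]
    - [-1,[234,-249,-46],-0.96]
    - [-1,[264,-280,-46],-1.08]
    - [-1,[293,-311,-46],-1.2]

```text
time: 0.98
ee_pos: [0.3997, -0.2048, 0.2514]
orientation: [[-0.049, 0.999, 0.0], [0.999, 0.049, -0.0], [-0.0, 0.0, -1.0]]
contact_force: [0.5, -0.6, 0.1]
gripper_width: 0.998
```

Request:
arm_command:
  motion:
    - [-1,[0,0,0],-0.1]
    - [-1,[0,0,0],-0.155]
    - [-1,[0,0,0],-0.155]
    - [-1,[0,0,0],-0.155]

```text
time: 1.32
ee_pos: [0.3995, -0.2067, 0.2513]
orientation: [[-0.196, 0.981, -0.0], [0.981, 0.196, 0.0], [0.0, -0.0, -1.0]]
contact_force: [-0.1, -0.2, -0.0]
gripper_width: 0.998
```

```bash
cat > look.py <<'E'
import sys
from h import *
from bench import state,read_camera
tag=sys.argv[1]
d=read_camera("wrist");np.savez(f"wrist{tag}.npz",**d);cv2.imwrite(f"pics/wrist{tag}.png",d["color"][:,:,::-1])
s=state();print(s["time"],s["ee_pos"].round(4),s["orientation"].round(4).tolist(),s["contact_force"].round(2),s["gripper_width"],s["joints"].round(3))
E
python3 look.py 1
```

```text
1.3667 [ 0.3994 -0.207   0.2513] [[-0.1959, 0.9806, -0.0002], [0.9806, 0.1959, 0.0002], [0.0002, -0.0002, -1.0]] [ 0.89  0.2  -0.07] 0.9963314214557923 [-0.731 -0.286  1.997 -0.     1.431 -0.928]
```

View pics/wrist1.png

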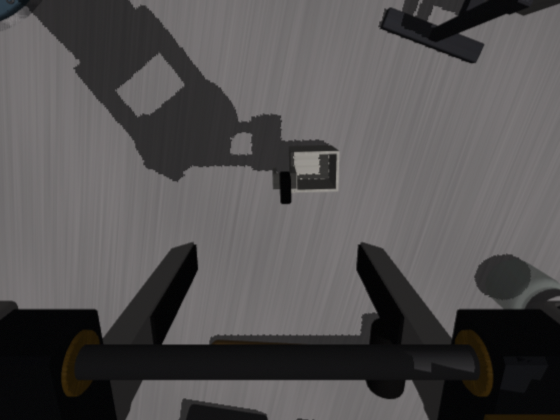

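The wrist view shows the cup at about (313,170) with its tab at (285,187). It's well aligned with the jaws.

```bash
python3 - <<'E'
from h import *
d=np.load("wrist1.npz");w=cloud(d).reshape(-1,3);w=w[~np.isnan(w[:,0])]
m=(np.hypot(w[:,0]-.43,w[:,1]+.187)<.085)&(w[:,2]>.008)&(w[:,2]<.16)
x,n,r=fit(w[m],CUP,[.4415,-.1837,.2]);print(x,n,r)
tb=w[m&(w[:,2]>.13)];print(len(tb),tb.mean(0),tb.min(0),tb.max(0),np.nanmedian(w[np.abs(w[:,2])<.01,2]))
c,s=np.cos(x[2]),np.sin(x[2]);print("tab",x[0]-.037*c,x[1]-.037*s)
E
```

```text
[ 0.44099638 -0.18260435  0.23381872] 1897 0.0006209624449477172
317 [ 0.40379057 -0.18998372  0.14431231] [ 0.39752913 -0.20327106  0.13010944] [ 0.41061085 -0.179094    0.14723704] -0.000520765443540322
tab 0.40500320186453087 -0.1911770256710449
```

Request:
arm_command:
  motion:
    - [-1,[14.4,8.6,10],-0.037]
    - [-1,[14.4,8.6,35],-0.037]
    - [-1,[14.4,8.6,70],-0.037]
    - [-0.5,[14.4,8.6,100],-0.037]
    - [-0.5,[14.4,8.6,125],-0.037]
    - [-0.5,[14.4,8.6,139],-0.037]
    - [-0.5,[14.4,8.6,139],-0.037]
    - [-0.5,[14.4,8.6,139],-0.037]

```text
time: 2.03
ee_pos: [0.4047, -0.1912, 0.1121]
orientation: [[-0.232, 0.973, -0.001], [0.973, 0.232, 0.001], [0.001, -0.001, -1.0]]
contact_force: [0.8, -0.2, -0.2]
gripper_width: 0.756
```

```bash
python3 look.py 2
```

```text
2.0833 [ 0.4055 -0.1918  0.1133] [[-0.2324, 0.9726, 0.0007], [0.9726, 0.2324, -0.0006], [-0.0007, 0.0005, -1.0]] [-0.39  0.39 -0.34] 0.7527482677409214 [-0.696 -0.134  2.133 -0.     1.142 -0.93 ]
```

View pics/wrist2.png

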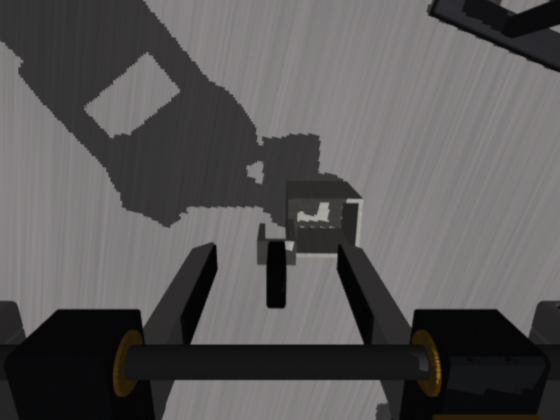

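The tab, at about (276,275), is midway between the fingers. Closing.

Request:
arm_command:
  motion:
    - [0.2,[0,0,0],0]
    - [0.5,[0,0,0],0]
    - [0.8,[0,0,0],0]
    - [1,[0,0,0],0]
    - [1,[0,0,0],0]
    - [1,[0,0,0],0]
    - [1,[0,0,0],0]
    - [1,[0,0,0],0]

```text
time: 2.75
ee_pos: [0.4052, -0.191, 0.1125]
orientation: [[-0.234, 0.972, 0.0], [0.972, 0.234, -0.0], [-0.0, 0.0, -1.0]]
contact_force: [0.0, 0.2, -0.3]
gripper_width: 0.218
```

Request:
arm_command:
  motion:
    - [1,[0,0,-5],0]
    - [1,[0,0,-20],0]
    - [1,[0,0,-45],0]
    - [1,[0,0,-75],0]
    - [1,[0,0,-100],0]
    - [1,[0,0,-125],0]
    - [1,[0,0,-140],0]
    - [1,[0,0,-140],0]

```text
time: 3.42
ee_pos: [0.4066, -0.1922, 0.2564]
orientation: [[-0.234, 0.972, 0.005], [0.972, 0.234, -0.004], [-0.006, 0.004, -1.0]]
contact_force: [0.7, 0.1, -0.9]
gripper_width: 0.105
```

```bash
python3 look.py 3
```

```text
3.4667 [ 0.4057 -0.1915  0.2539] [[-0.2339, 0.9723, 0.0024], [0.9723, 0.2339, -0.0021], [-0.0026, 0.0019, -1.0]] [-0.75  0.58 -1.49] 0.10221890521306816 [-0.695 -0.294  1.998 -0.     1.434 -0.931]
```

View pics/wrist3.png

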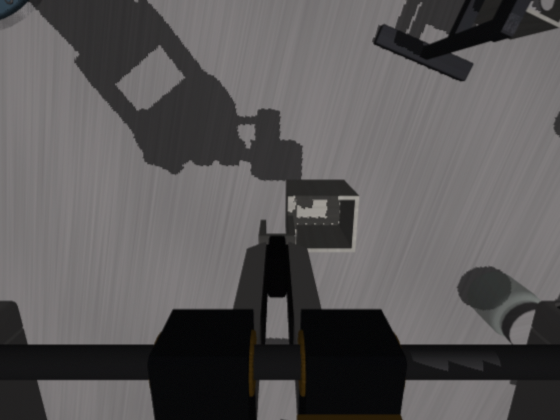

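The fingers are closed to 9.6 mm on the tab, and the cup, at (320,215), came up with the hand. Next I'll fit its pose in the hand and then go and view the rack.

```bash
cat >> h.py <<'E'
from scipy.spatial.transform import Rotation as R
def fit6(P,boxes,x0,gate=.015):
    # x: pos(3), yaw,pitch,roll ; world->obj
    f=lambda x,Q:sd((Q-x[:3])@R.from_euler("ZYX",x[3:]).as_matrix(),boxes)
    x=np.array(x0,float)
    for g in (gate,gate/2,.005):
        Q=P[np.abs(f(x,P))<g]
        r=least_squares(lambda x:f(x,Q),x,loss="soft_l1",f_scale=.002,diff_step=1e-5,x_scale=[.01]*3+[.1]*3);x=r.x
    return x,len(Q),np.sqrt(np.mean(r.fun**2))
E
python3 - <<'E'
from h import *
d=np.load("wrist3.npz");w=cloud(d).reshape(-1,3);w=w[~np.isnan(w[:,0])]
m=(np.hypot(w[:,0]-.43,w[:,1]+.187)<.085)&(w[:,2]>.1)&(w[:,2]<.26)
x,n,r=fit6(w[m],CUP,[.441,-.1826,.142,.234,0,0]);print(x.round(4),n,r)
M=R.from_euler("ZYX",x[3:]).as_matrix();print("hook",x[:3]+M@[-.037,0,.1],"tab",x[:3]+M@[-.037,0,.129])
E
```

```text
[ 0.4404 -0.1866  0.135   0.2374  0.0202 -0.0064] 5399 0.0009394273741712712
hook [ 0.40627505 -0.19421969  0.23571935] tab [ 0.40680149 -0.19390285  0.26471284]
```

```bash
python3 - <<'E'
from h import *
d=np.load("wrist3.npz");W=cloud(d);w=W.reshape(-1,3)
m=(w[:,0]>.413)&(w[:,0]<.49)&(abs(w[:,1]+.18)<.06)&(w[:,2]>.12)&(w[:,2]<.26)
P=w[m];print(np.histogram(P[:,2],bins=np.arange(.13,.25,.004)))
x,n,r=fit6(P,CUP,[.441,-.1826,.142,.234,0,0]);print(x.round(4),n,r)
x,n,r=fit6(P,CUP[:6],[.441,-.1826,.142,.234,0,0]);print(x.round(4),n,r)
M=R.from_euler("ZYX",x[3:]).as_matrix();print("hook",x[:3]+M@[-.037,0,.1],"tab",x[:3]+M@[-.037,0,.129])
for u,v in [(355,195),(357,225),(320,247),(265,232),(277,238),(276,260)]: print(u,v,W[v,u].round(4))
E
```

```text
(array([  85, 1152,  141,  156,  151,  163,  161,  183,  194,  203,  204,
        204,  230,  243,  244,  862,   47,   14,    8,   10,   12,   14,
         15,   12,   13,   12,   62,    0,    0]), array([0.13 , 0.134, 0.138, 0.142, 0.146, 0.15 , 0.154, 0.158, 0.162,
       0.166, 0.17 , 0.174, 0.178, 0.182, 0.186, 0.19 , 0.194, 0.198,
       0.202, 0.206, 0.21 , 0.214, 0.218, 0.222, 0.226, 0.23 , 0.234,
       0.238, 0.242, 0.246]))
[ 0.4402 -0.186   0.1352  0.2114  0.0234  0.0026] 4799 0.0009027516392913718
[ 0.4403 -0.186   0.1352  0.2113  0.0205  0.0017] 4795 0.000896842852202046
hook [ 0.40612975 -0.19350983  0.23590863] tab [ 0.4067223  -0.19343181  0.26490247]
355 195 [ 0.4597 -0.1583  0.192 ]
357 225 [ 5.338e-01 -2.380e-01  5.000e-04]
320 247 [ 0.4457 -0.2057  0.1916]
265 232 [ 0.3987 -0.193   0.2183]
277 238 [ 0.4046 -0.1824  0.251 ]
276 260 [ 0.4042 -0.1837  0.2778]
```

The cup slipped about 6 mm down in the grip because I lifted while the fingers were still closing. It's held now, with the hook 18 mm below the TCP. Moving to a pose from which to view the rack.

Request:
arm_command:
  motion:
    - [1,[10,5,-10],0.04]
    - [1,[35,17,-20],0.08]
    - [1,[65,32,-35],0.14]
    - [1,[95,47,-50],0.2]
    - [1,[125,62,-60],0.26]
    - [1,[150,75,-66],0.31]
    - [1,[168,84,-66],0.35]
    - [1,[176,88,-66],0.36]
    - [1,[176,88,-66],0.36]
    - [1,[176,88,-66],0.36]

```text
time: 4.3
ee_pos: [0.4489, 0.001, 0.3166]
orientation: [[0.122, 0.992, -0.003], [0.992, -0.122, 0.0], [0.0, -0.003, -1.0]]
contact_force: [-0.3, -0.9, -1.5]
gripper_width: 0.103
```

```bash
python3 look.py 4
```

```text
4.35 [0.4489 0.0005 0.3169] [[0.1235, 0.9923, -0.0028], [0.9923, -0.1235, 0.0004], [0.0, -0.0029, -1.0]] [-0.06 -0.14 -1.47] 0.10324499166424705 [-0.252 -0.321  1.907 -0.     1.558 -0.128]
```

View pics/wrist4.png

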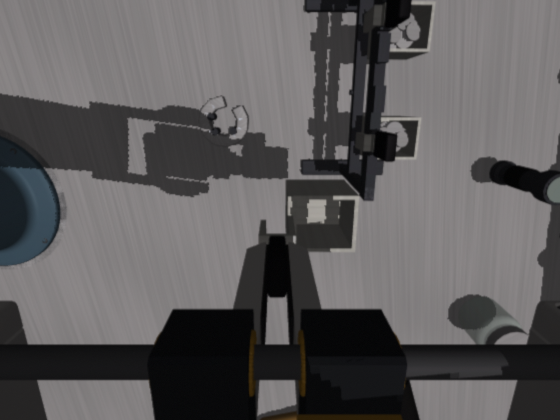

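The rack's bar runs down the image from (368,0) to (365,195). The neighbours are at (400,135) and (410,25), with the ridge between them.

```bash
cat > rack.py <<'E'
import sys
from h import *
d=np.load(sys.argv[1]);W=cloud(d);w=W.reshape(-1,3);w=w[~np.isnan(w[:,0])]
m=(abs(w[:,0]-.56)<.1)&(abs(w[:,1]-.095)<.15)&(w[:,2]>.06)&(w[:,2]<.25);P=w[m]
b,n,r=fit(P,RACK,[.5565,.0935,-.125,0],.012);print("rack",b.round(4),n,r)
Q=tf(P,b)
for s,nm in ((1,"L"),(-1,"R")):
    c,sn=np.cos(b[2]),np.sin(b[2]);o=b[:2]+np.array([c*.038-sn*.056*s,sn*.038+c*.056*s])
    k=(abs(Q[:,1]-s*.056)<.04)&((Q[:,0]>.008)|(Q[:,2]>.17))
    x,n,r=fit6(P[k],CUP,[*o,.06,b[2],0,0]);M=R.from_euler("ZYX",x[3:]).as_matrix()
    print(nm,x.round(4),n,round(r,5),"rackframe",tf(x[None,:3],b).round(4),"hook",tf((x[:3]+M@[-.037,0,.1])[None],b).round(4))
k=(abs(Q[:,0])<.005)&(Q[:,2]>.14)&(Q[:,2]<.22)
q=Q[k]
for y in np.arange(-.12,.12,.002):
    t=q[abs(q[:,1]-y)<.001]
    if len(t): print(int(round(y*1000)),len(t),(np.percentile(t[:,2],90)*1000).round(1),end=" | ")
k=(abs(Q[:,0])<.03)&(Q[:,2]>.14)&(Q[:,2]<.17)
print("\nends",np.percentile(Q[k][:,1],[0,.2,1,99,99.8,100]))
E
python3 rack.py wrist4.npz
```

```text
rack [ 0.5553  0.0905 -0.1191 -0.    ] 4311 0.002124813150156882
L [ 0.599   0.1467  0.0588 -0.1353  0.025   0.0033] 1899 0.00083 rackframe [[0.0368 0.0611 0.0588]] hook [[0.0023 0.0613 0.1597]]
R [ 0.585   0.0326  0.059  -0.1054  0.0237 -0.0316] 1559 0.00141 rackframe [[ 0.0364 -0.0539  0.059 ]] hook [[ 0.0017 -0.0512  0.1598]]
-110 13 160.1 | -108 26 160.2 | -106 26 160.3 | -104 20 160.6 | -102 23 160.2 | -100 25 159.8 | -98 25 160.2 | -96 24 160.5 | -94 23 160.4 | -92 24 160.8 | -90 28 159.9 | -88 24 160.4 | -86 23 160.1 | -84 22 160.4 | -82 27 160.4 | -80 25 160.3 | -78 28 161.0 | -76 25 160.3 | -74 28 160.4 | -72 28 160.2 | -70 28 160.6 | -68 26 159.9 | -66 27 160.2 | -64 16 160.3 | -62 34 205.2 | -60 58 205.8 | -58 57 206.1 | -56 52 206.2 | -54 52 205.6 | -52 57 206.0 | -50 54 205.7 | -48 55 205.8 | -46 57 206.2 | -44 56 206.1 | -42 71 205.9 | -40 68 205.8 | -38 69 201.8 | -36 27 160.0 | -34 31 160.1 | -32 30 160.1 | -30 30 160.5 | -28 31 160.6 | -26 29 160.4 | -24 40 160.3 | -22 32 167.8 | -20 34 168.1 | -18 36 167.8 | -16 36 168.3 | -14 37 168.6 | -12 48 168.5 | -10 39 168.3 | -8 35 168.5 | -6 40 168.8 | -4 44 168.0 | -2 36 168.9 | 0 36 168.4 | 2 36 168.6 | 4 31 160.3 | 6 39 160.6 | 8 32 160.5 | 10 32 160.4 | 12 34 160.5 | 14 40 160.1 | 16 31 160.1 | 18 32 160.5 | 20 41 160.2 | 22 44 167.5 | 24 48 168.4 | 26 39 168.6 | 28 39 168.2 | 30 48 168.2 | 32 39 168.2 | 34 47 168.5 | 36 42 168.3 | 38 45 168.5 | 40 45 168.3 | 42 45 168.6 | 44 45 168.5 | 46 35 167.9 | 48 63 198.3 | 50 163 205.3 | 52 84 206.0 | 54 92 205.8 | 56 72 206.2 | 58 81 206.0 | 60 79 205.8 | 62 49 200.7 | 64 38 191.2 | 66 30 185.6 | 68 22 177.2 | 70 10 175.0 | 72 19 168.0 | 74 8 156.5 | 76 7 149.9 | 78 3 144.5 | 
ends [-0.11033753 -0.10968077 -0.10779896  0.07107185  0.07580238  0.07808988]
```

```bash
cat > rel.py <<'E'
import sys
from h import *
d=np.load(sys.argv[1]);w=cloud(d).reshape(-1,3);w=w[~np.isnan(w[:,0])]
tcp=np.array(eval(sys.argv[2]));ps=float(sys.argv[3])
# bar top: z>.158..169, excluding cups
m=(abs(w[:,0]-.556)<.04)&(abs(w[:,1]-.0905)<.12)&(w[:,2]>.1585)&(w[:,2]<.1695)
Q=tf(w[m],[.5553,.0905,-.119])
bins=[]
for y in np.arange(-.108,.045,.004):
    if -.066<y<-.034: continue
    t=Q[(abs(Q[:,1]-y)<.002)&(abs(Q[:,0])<.012)]
    if len(t)>10: bins.append((y,(np.percentile(t[:,0],3)+np.percentile(t[:,0],97))/2,np.ptp(np.percentile(t[:,0],[3,97])),np.median(t[:,2])))
bins=np.array(bins);p=np.polyfit(bins[:,0],bins[:,1],1);print("bar dyaw",-p[0],"x0@notch",np.polyval(p,.0118),"w",bins[:,2].mean(),np.std(bins[:,1]-np.polyval(p,bins[:,0])))
# cup in hand
c,s=np.cos(ps),np.sin(ps)
o=tcp+np.array([.037*c,.037*s,-.1187])
P=w[(np.hypot(w[:,0]-o[0],w[:,1]-o[1])<.05)&(w[:,2]>o[2]-.01)&(w[:,2]<o[2]+.075)]
x,n,r=fit6(P,CUP[:6],[*o,ps,0,0]);M=R.from_euler("ZYX",x[3:]).as_matrix();h=x[:3]+M@[-.037,0,.1]
print("cup",x.round(4),n,r,"hook",h,"hook-tcp",h-tcp)
yn=float(sys.argv[4]) if len(sys.argv)>4 else .0118
a=-.119;N=np.array([.5553,.0905,.16])+[np.cos(a)*np.polyval(p,yn)-np.sin(a)*yn,np.sin(a)*np.polyval(p,yn)+np.cos(a)*yn,0]
dl=N-h;tx=np.array([-s,c]);ty=np.array([c,s])
print("notch",N,"yaw want",-.119-p[0],"have cup",x[3],"tool",ps,"tool-axis shift mm",(dl[:2]@tx*1000).round(1),(dl[:2]@ty*1000).round(1),"z",(-dl[2]*1000).round(1))
E
python3 rel.py wrist4.npz "[.4489,.0005,.3169]" -.1238
```

```text
bar dyaw -0.0031371790073470114 x0@notch 0.00030802046981201665 w 0.009593247643684969 0.0001502201886692434
cup [ 0.4856 -0.0053  0.1921 -0.1202  0.0079 -0.0008] 4793 0.0005820088876314022 hook [ 0.44963626 -0.00089816  0.29243258] hook-tcp [ 0.00073626 -0.00139816 -0.02446742]
notch [0.55700673 0.10217998 0.16      ] yaw want -0.12213717900734701 have cup -0.12019097029558132 tool -0.1238 tool-axis shift mm 115.5 93.8 z 132.4
```

Request:
arm_command:
  motion:
    - [1,[0,0,0],0]
    - [1,[0,0,0],0]
    - [1,[0,0,0],0]
    - [1,[0,0,0],0]

```text
time: 4.68
ee_pos: [0.4495, 0.0002, 0.3184]
orientation: [[0.125, 0.992, -0.0], [0.992, -0.125, -0.0], [-0.0, -0.0, -1.0]]
contact_force: [0.6, -0.8, -1.9]
gripper_width: 0.103
```

```bash
python3 look.py 5; python3 - <<'E'
from h import *
for n,t,z in (("3",[.4057,-.1915],.2539),("4",[.4489,.0005],.3169),("5",[.4489,.0005],.3169)):
    w=cloud(np.load(f"wrist{n}.npz")).reshape(-1,3)
    m=(np.hypot(w[:,0]-t[0],w[:,1]-t[1])<.09)&(w[:,2]>z-.2)&(w[:,2]<z-.04)
    h,e=np.histogram(w[m,2],bins=np.arange(z-.2,z-.04,.001));print(n,[(round((e[i]-z)*1000),h[i]) for i in np.argsort(-h)[:8]])
E
```

```text
4.7333 [4.496e-01 3.000e-04 3.185e-01] [[0.1244, 0.9922, 0.0001], [0.9922, -0.1244, -0.0], [-0.0, 0.0001, -1.0]] [ 0.15 -0.4  -2.08] 0.10046270971384388 [-0.253 -0.322  1.905 -0.     1.558 -0.128]
3 [(-119, np.int64(551)), (-62, np.int64(404)), (-120, np.int64(345)), (-63, np.int64(266)), (-118, np.int64(208)), (-61, np.int64(149)), (-89, np.int64(83)), (-69, np.int64(80))]
4 [(-122, np.int64(528)), (-123, np.int64(420)), (-65, np.int64(368)), (-66, np.int64(315)), (-121, np.int64(129)), (-64, np.int64(103)), (-67, np.int64(102)), (-124, np.int64(88))]
5 [(-120, np.int64(492)), (-121, np.int64(439)), (-63, np.int64(361)), (-64, np.int64(340)), (-119, np.int64(136)), (-62, np.int64(101)), (-122, np.int64(89)), (-67, np.int64(83))]
```

```bash
python3 rel.py wrist5.npz "[.4496,.0003,.3185]" -.1244;python3 rack.py wrist5.npz | head -3
```

```text
bar dyaw -0.0029777094272354803 x0@notch 0.000313925917101586 w 0.009476710683528693 0.00018217953000837235
cup [ 0.4867 -0.0063  0.1941 -0.1221  0.0034 -0.0009] 4793 0.0005837199031838102 hook [ 0.45029474 -0.00169813  0.29423377] hook-tcp [ 0.00069474 -0.00199813 -0.02426623]
notch [0.55701259 0.10217928 0.16      ] yaw want -0.12197770942723547 have cup -0.12206750085171142 tool -0.1244 tool-axis shift mm 116.3 93.0 z 134.2
rack [ 5.553e-01  9.100e-02 -1.183e-01 -1.000e-04] 4236 0.0021097809610708595
L [ 0.599   0.1467  0.0588 -0.134   0.0245  0.0021] 1874 0.00081 rackframe [[0.0368 0.0604 0.0589]] hook [[0.0023 0.0608 0.1598]]
R [ 0.585   0.0331  0.0589 -0.1038  0.0234 -0.0249] 1548 0.00144 rackframe [[ 0.0363 -0.054   0.0589]] hook [[ 0.0017 -0.052   0.1598]]
```

```bash
python3 - <<'E'
from h import *
d=np.load("wrist5.npz");c=d["color"][0:130,300:450];cv2.imwrite("pics/r5.png",cv2.resize(c,None,fx=4.5,fy=4.5,interpolation=cv2.INTER_CUBIC)[:,:,::-1])
E
```

```text
(no output)
```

View pics/r5.png

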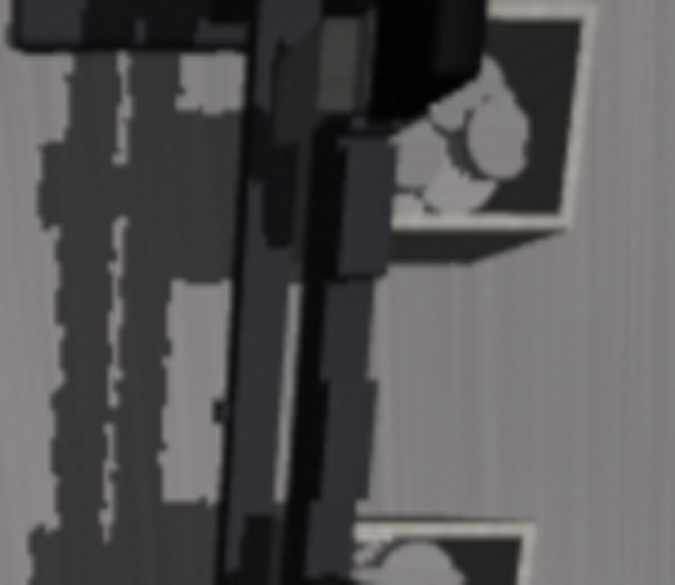

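The crop shows the notch clearly, at about (345,325), with steps at rows 275 and 380. Vision puts its middle at (0.557, 0.102). Moving the cup above it.

Request:
arm_command:
  motion:
    - [1,[0,0,-8],0]
    - [1,[0,0,-25],0]
    - [1,[5,4,-40],0]
    - [1,[20,16,-45],0]
    - [1,[45,36,-45],0]
    - [1,[70,56,-45],0]
    - [1,[92,74,-45],0.0]
    - [1,[108,87,-45],0.0]
    - [1,[115.8,93,-45],0]
    - [1,[115.8,93,-45],0]

```text
time: 5.57
ee_pos: [0.5569, 0.105, 0.3633]
orientation: [[0.122, 0.993, -0.001], [0.993, -0.122, 0.0], [0.0, -0.001, -1.0]]
contact_force: [-0.5, 0.2, -1.9]
gripper_width: 0.108
```

Request:
arm_command:
  motion:
    - [1,[0,0,0],0]
    - [1,[0,0,0],0]

```text
time: 5.73
ee_pos: [0.5557, 0.1034, 0.3638]
orientation: [[0.124, 0.992, 0.0], [0.992, -0.124, -0.0], [-0.0, 0.0, -1.0]]
contact_force: [0.4, -0.3, -2.0]
gripper_width: 0.102
```

```bash
python3 look.py 6; python3 - <<'E'
from h import *
from bench import read_camera
for n in ("top","scene"):
    d=read_camera(n);np.savez(n+"6.npz",**d)
    u,v=proj(d,[.557,.102,.2])[0].astype(int)
    cv2.imwrite(f"pics/{n}6.png",cv2.resize(d["color"][max(v-70,0):v+60,u-80:u+80],None,fx=4.5,fy=4.5,interpolation=cv2.INTER_CUBIC)[:,:,::-1])
E
```

```text
5.7833 [0.5557 0.1033 0.3639] [[0.1247, 0.9922, 0.0004], [0.9922, -0.1247, -0.0003], [-0.0002, 0.0004, -1.0]] [-0.01 -1.   -1.79] 0.10685538359515541 [-0.017 -0.04   1.581 -0.     1.601  0.108]
```

View pics/wrist6.png

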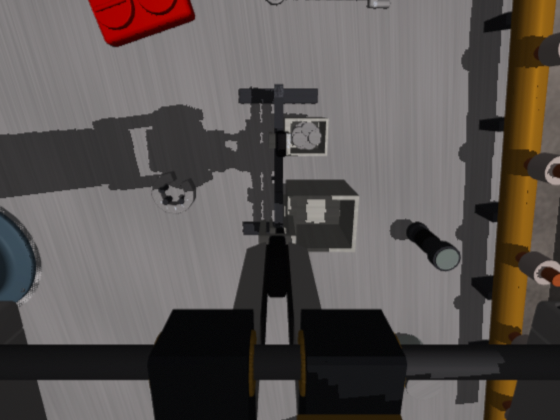

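View pics/scene6.png

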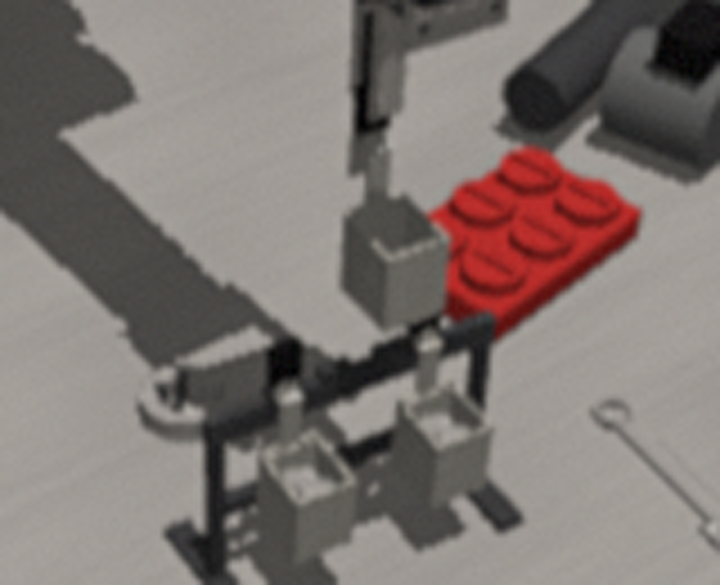

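```bash
python3 rel.py wrist6.npz "[.5557,.1033,.3639]" -.1247 .0113;  python3 rack.py wrist6.npz
```

```text
bar dyaw -0.0036754467580044844 x0@notch 0.0005864148811981509 w 0.009308339058365535 6.385039758058444e-05
cup [ 0.5928  0.0969  0.2395 -0.1216  0.004  -0.0013] 4794 0.0005904286878125983 hook [0.55652451 0.10144983 0.33969245] hook-tcp [ 0.00082451 -0.00185017 -0.02420755]
notch [0.55722197 0.10165068 0.16      ] yaw want -0.12267544675800449 have cup -0.12155828470123436 tool -0.1247 tool-axis shift mm 0.3 0.7 z 179.7
rack [ 0.5559  0.0947 -0.1328  0.0089] 1310 0.001801198139470837
L [ 0.599   0.1476  0.0586 -0.1237  0.0289  0.0077] 1266 0.00104 rackframe [[0.0358 0.0581 0.0498]] hook [[0.0017 0.057  0.1508]]
R [ 0.5848  0.036   0.0591 -0.1284  0.0211  0.0019] 106 0.00028 rackframe [[ 0.0365 -0.0544  0.0502]] hook [[ 0.0016 -0.0547  0.151 ]]
-52 3 158.4 | -50 3 159.0 | -48 3 159.7 | -46 2 158.8 | -44 21 174.0 | -42 56 178.8 | -40 13 151.0 | -38 11 151.3 | -36 15 151.3 | -34 9 151.2 | -32 16 151.6 | -30 9 151.2 | -28 7 151.6 | -26 3 158.4 | -24 13 159.6 | -22 15 159.4 | -20 11 159.5 | -18 14 159.7 | -16 15 159.0 | -14 12 160.1 | -12 13 159.4 | -10 16 159.9 | -8 9 159.4 | -6 15 159.
[... 236 characters left out ...]
0 18 159.4 | 32 11 159.2 | 34 16 159.9 | 36 18 159.5 | 38 18 159.7 | 40 4 159.7 | 42 7 159.8 | 44 3 184.5 | 46 16 196.9 | 48 20 197.6 | 50 19 197.8 | 52 21 197.4 | 54 19 197.7 | 56 19 197.6 | 58 19 197.4 | 60 19 197.5 | 62 20 198.2 | 64 20 197.1 | 66 20 197.5 | 68 42 196.7 | 70 18 159.1 | 72 18 151.8 | 74 18 151.6 | 76 18 151.5 | 78 18 151.3 | 80 18 151.6 | 82 12 151.8 | 84 15 151.4 | 86 18 151.0 | 88 18 151.4 | 90 18 151.9 | 92 18 151.7 | 94 18 151.3 | 96 18 151.7 | 98 17 151.4 | 100 17 151.8 | 102 13 151.7 | 104 15 151.1 | 106 18 151.7 | 108 18 151.5 | 110 18 151.9 | 112 18 151.5 | 114 18 151.2 | 116 18 152.0 | 
ends [-0.05577084 -0.05315263 -0.0516137   0.11533666  0.11638414  0.11646845]
```

Request:
arm_command:
  motion:
    - [1,[0.6,0.7,5],0]
    - [1,[0.6,0.7,18],0]
    - [1,[0.6,0.7,36],0]
    - [1,[0.6,0.7,54],0]
    - [1,[0.6,0.7,72],0]
    - [1,[0.6,0.7,90],0]
    - [1,[0.6,0.7,105],0]
    - [1,[0.6,0.7,114],0]
    - [1,[0.6,0.7,120],0]
    - [1,[0.6,0.7,120],0]

```text
time: 6.72
ee_pos: [0.556, 0.1045, 0.2416]
orientation: [[0.124, 0.992, -0.003], [0.992, -0.124, 0.0], [-0.0, -0.003, -1.0]]
contact_force: [0.1, -0.7, -2.5]
gripper_width: 0.105
```

Request:
arm_command:
  motion:
    - [1,[0,0,4],0]
    - [1,[0,0,8],0]
    - [1,[0,0,12],0]
    - [1,[0,0,15],0]
    - [1,[0,0,15],0]

```text
time: 7.13
ee_pos: [0.5566, 0.1046, 0.2278]
orientation: [[0.124, 0.992, -0.001], [0.992, -0.124, -0.0], [-0.0, -0.001, -1.0]]
contact_force: [0.1, -0.5, -2.3]
gripper_width: 0.104
```

```bash
cat > snap.py <<'E'
import sys
from h import *
from bench import read_camera
t=sys.argv[1];o=[]
for n in ("top","scene"):
    d=read_camera(n);np.savez(n+t+".npz",**d)
    u,v=proj(d,[.557,.102,.15])[0].astype(int)
    o.append(cv2.resize(d["color"][v-60:v+60,u-40:u+40],(400,600),interpolation=cv2.INTER_CUBIC))
cv2.imwrite(f"pics/s{t}.png",np.hstack(o)[:,:,::-1])
E
python3 look.py 7; python3 snap.py 7; python3 rel.py wrist7.npz "[.5567,.1037,.2290]" -.1247 .0113
```

```text
7.1833 [0.5568 0.1046 0.2282] [[0.1237, 0.9923, -0.0005], [0.9923, -0.1237, 0.0], [-0.0001, -0.0005, -1.0]] [-0.37 -0.63 -0.81] 0.1031057015540461 [-0.014  0.032  1.752 -0.     1.358  0.11 ]
bar dyaw -0.024043146377355072 x0@notch 0.0016029061583452912 w 0.010591739252716153 0.0020416917774001325
cup [ 0.5902  0.1024  0.1042 -0.1203  0.0053  0.0569] 5437 0.001312558515573094 hook [0.55334418 0.10113269 0.20423562] hook-tcp [-0.00335582 -0.00256731 -0.02476438]
notch [0.55822116 0.10153122 0.16      ] yaw want -0.14304314637735507 have cup -0.12028735454750183 tool -0.1247 tool-axis shift mm 1.0 4.8 z 44.2
```

View pics/wrist7.png

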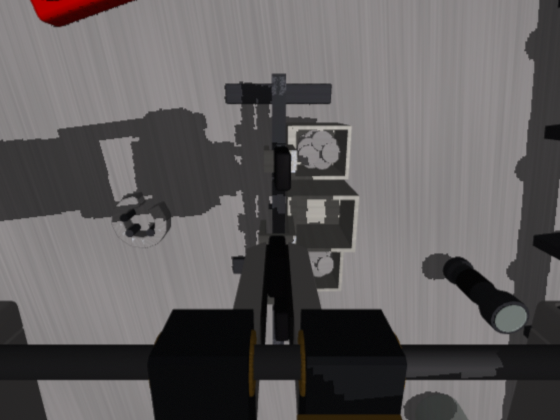

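View pics/s7.png

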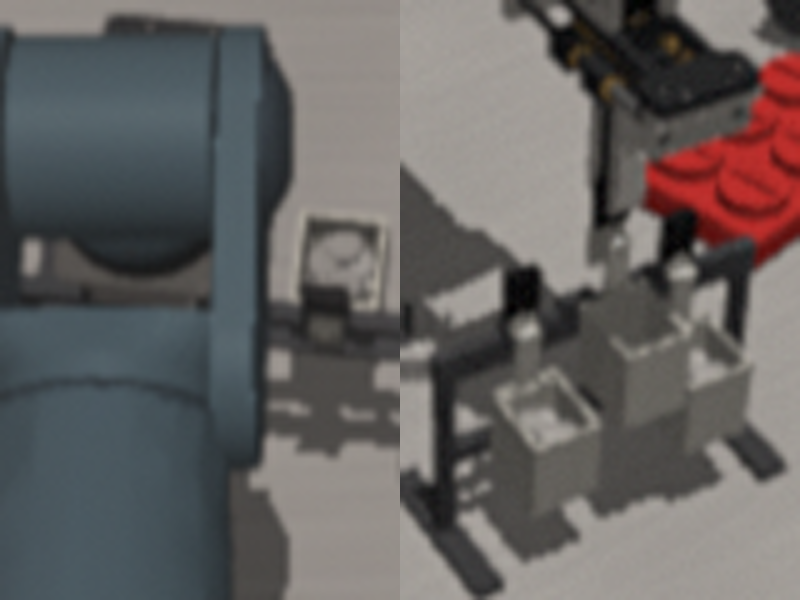

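Request:
arm_command:
  motion:
    - [1,[-0.6,-0.3,4],0]
    - [1,[-0.6,-0.3,8],0]
    - [1,[-0.6,-0.3,12],0]
    - [1,[-0.6,-0.3,14],0]
    - [1,[-0.6,-0.3,14],0]

```text
time: 7.7
ee_pos: [0.5561, 0.104, 0.2135]
orientation: [[0.124, 0.992, -0.002], [0.992, -0.124, 0.0], [-0.0, -0.002, -1.0]]
contact_force: [0.5, 0.2, -1.8]
gripper_width: 0.106
```

Request:
arm_command:
  motion:
    - [1,[0,0,4],0]
    - [1,[0,0,8],0]
    - [1,[0,0,12],0]
    - [1,[0,0,16],0]
    - [1,[0,0,16],0]

```text
time: 8.12
ee_pos: [0.556, 0.104, 0.1972]
orientation: [[0.124, 0.992, -0.002], [0.992, -0.124, 0.0], [-0.0, -0.002, -1.0]]
contact_force: [-0.9, -0.3, -2.3]
gripper_width: 0.105
```

```bash
python3 look.py 8; python3 snap.py 8
```

```text
8.1667 [0.5562 0.104  0.1977] [[0.1237, 0.9923, -0.0013], [0.9923, -0.1237, 0.0], [-0.0002, -0.0013, -1.0]] [-0.66 -0.09 -2.03] 0.10462415538576221 [-0.015  0.057  1.782 -0.     1.303  0.109]
```

View pics/wrist8.png

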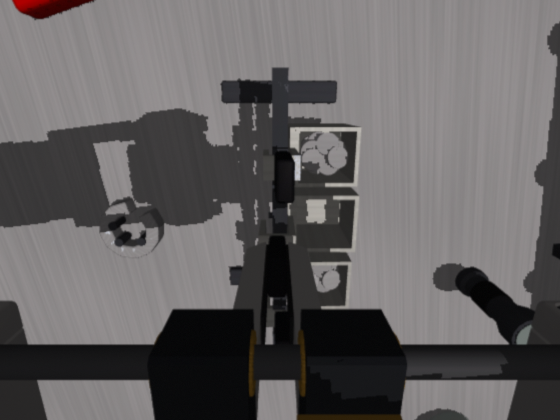

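View pics/s8.png

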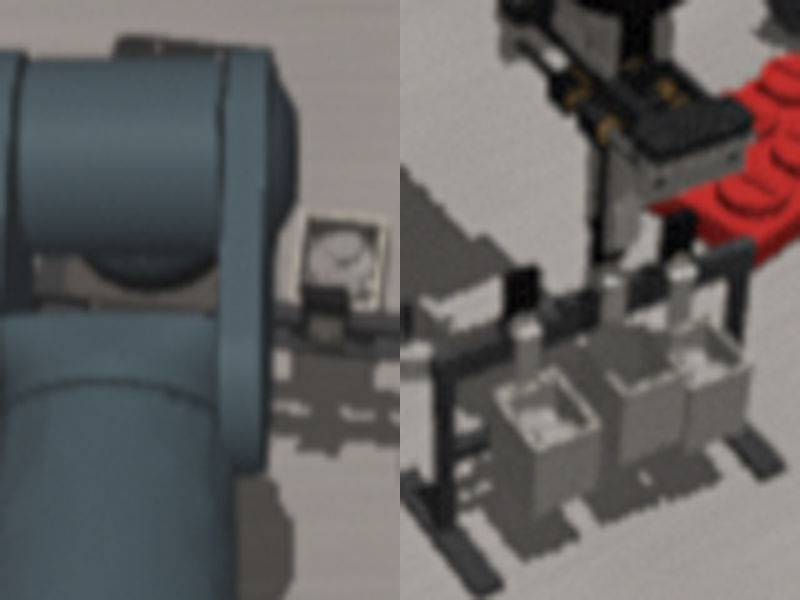

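The lip straddles the bar with no contact, and both neighbours are unchanged. The hook is at about z 0.173, so I'll feel downwards from here.

Request:
arm_command:
  motion:
    - [1,[0,0,1],0]
    - [1,[0,0,2],0]
    - [1,[0,0,3],0]
    - [1,[0,0,4],0]
    - [1,[0,0,4],0]

```text
time: 8.68
ee_pos: [0.5564, 0.1041, 0.1942]
orientation: [[0.124, 0.992, -0.0], [0.992, -0.124, 0.0], [-0.0, -0.0, -1.0]]
contact_force: [-0.0, -0.1, -1.6]
gripper_width: 0.101
```

Request:
arm_command:
  motion:
    - [1,[0,0,0.7],0]
    - [1,[0,0,1.4],0]
    - [1,[0,0,2],0]
    - [1,[0,0,2],0]

```text
time: 9.02
ee_pos: [0.5565, 0.1041, 0.1923]
orientation: [[0.124, 0.992, -0.0], [0.992, -0.124, 0.0], [0.0, -0.0, -1.0]]
contact_force: [-0.4, -1.0, -1.1]
gripper_width: 0.104
```

Request:
arm_command:
  motion:
    - [1,[0,0,0.7],0]
    - [1,[0,0,1.4],0]
    - [1,[0,0,2],0]
    - [1,[0,0,2],0]

```text
time: 9.35
ee_pos: [0.5565, 0.104, 0.1903]
orientation: [[0.124, 0.992, -0.0], [0.992, -0.124, 0.0], [-0.0, -0.0, -1.0]]
contact_force: [-0.4, -0.4, -2.0]
gripper_width: 0.102
```

The hook is now below the ridge top with no contact, so it's entering the notch.

Request:
arm_command:
  motion:
    - [1,[0,0,0.7],0]
    - [1,[0,0,1.4],0]
    - [1,[0,0,2],0]
    - [1,[0,0,2],0]

```text
time: 9.68
ee_pos: [0.5565, 0.104, 0.1883]
orientation: [[0.124, 0.992, -0.0], [0.992, -0.124, 0.0], [0.0, -0.0, -1.0]]
contact_force: [-1.8, 0.0, -2.6]
gripper_width: 0.101
```

Request:
arm_command:
  motion:
    - [1,[0,0,0.7],0]
    - [1,[0,0,1.4],0]
    - [1,[0,0,2],0]
    - [1,[0,0,2],0]

```text
time: 10.02
ee_pos: [0.5565, 0.104, 0.1863]
orientation: [[0.124, 0.992, -0.0], [0.992, -0.124, 0.0], [-0.0, -0.0, -1.0]]
contact_force: [0.0, -0.2, -1.6]
gripper_width: 0.102
```

Request:
arm_command:
  motion:
    - [1,[0,0,0.5],0]
    - [1,[0,0,1],0]
    - [1,[0,0,1],0]
    - [1,[0,0,1],0]

```text
time: 10.35
ee_pos: [0.5566, 0.104, 0.1854]
orientation: [[0.124, 0.992, -0.0], [0.992, -0.124, 0.0], [0.0, -0.0, -1.0]]
contact_force: [-0.1, 0.1, -1.7]
gripper_width: 0.103
```

Request:
arm_command:
  motion:
    - [1,[0,0,0.5],0]
    - [1,[0,0,1],0]
    - [1,[0,0,1],0]

```text
time: 10.6
ee_pos: [0.5565, 0.104, 0.1843]
orientation: [[0.124, 0.992, -0.0], [0.992, -0.124, -0.0], [-0.0, -0.0, -1.0]]
contact_force: [-0.0, -0.2, -2.0]
gripper_width: 0.105
```

Request:
arm_command:
  motion:
    - [1,[0,0,0.5],0]
    - [1,[0,0,1],0]
    - [1,[0,0,1],0]

```text
time: 10.85
ee_pos: [0.5567, 0.104, 0.184]
orientation: [[0.124, 0.992, 0.0], [0.992, -0.124, -0.0], [-0.0, 0.0, -1.0]]
contact_force: [-1.6, -0.7, 1.3]
gripper_width: 0.105
```

```bash
python3 look.py 9; python3 snap.py 9
```

```text
10.9 [0.5567 0.1041 0.184 ] [[0.1236, 0.9923, 0.0002], [0.9923, -0.1236, -0.0], [0.0, 0.0002, -1.0]] [-1.38 -1.11  1.47] 0.10196517654799786 [-0.015  0.071  1.794 -0.     1.276  0.109]
```

View pics/s9.png

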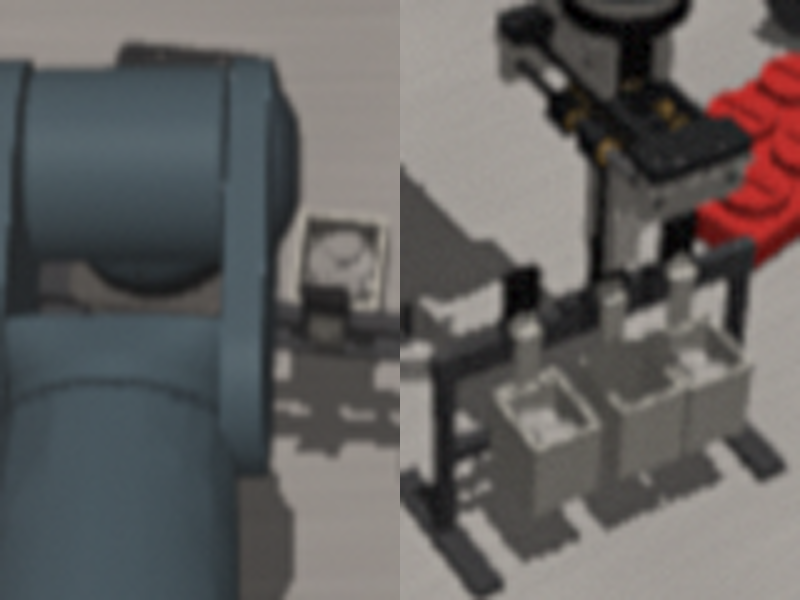

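View pics/wrist9.png

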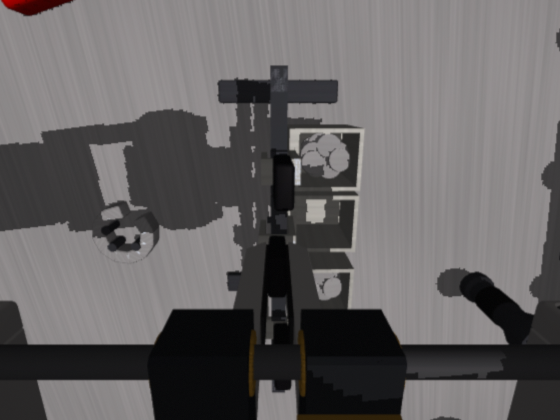

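The force changed by about 3.4 N at a hook height of about 0.160, so the strap is seated on the bar. The rims, at (330,195), look level. Releasing gently.

Request:
arm_command:
  motion:
    - [0.75,[0,0,0],0]
    - [0.7,[0,0,0],0]
    - [0.6,[0,0,0],0]
    - [0.5,[0,0,0],0]
    - [0.4,[0,0,0],0]
    - [0.4,[0,0,0],0]
    - [0.4,[0,0,0],0]

```text
time: 11.58
ee_pos: [0.5566, 0.104, 0.1834]
orientation: [[0.124, 0.992, 0.0], [0.992, -0.124, 0.0], [0.0, 0.0, -1.0]]
contact_force: [0.0, 0.4, -0.3]
gripper_width: 0.301
```

```bash
python3 look.py 10; python3 snap.py 10
```

```text
11.6333 [0.5566 0.1041 0.1834] [[0.1237, 0.9923, 0.0], [0.9923, -0.1237, 0.0], [0.0, 0.0, -1.0]] [0.14 0.74 0.06] 0.29886449590360553 [-0.015  0.071  1.794  0.     1.276  0.109]
```

View pics/wrist10.png

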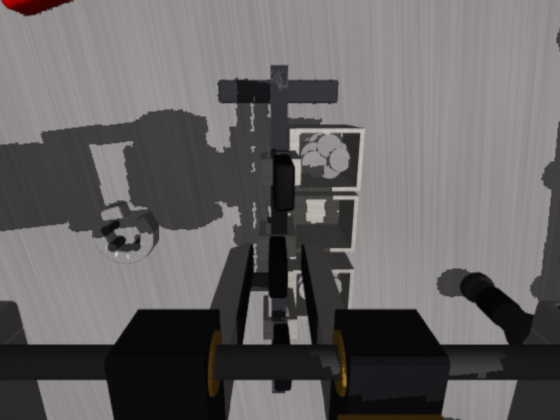

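The fingers are free of the tab at (278,265), and the cup hangs. Lifting straight up.

Request:
arm_command:
  motion:
    - [0.4,[0,0,-4],0]
    - [0.4,[0,0,-14],0]
    - [0.4,[0,0,-30],0]
    - [0.4,[0,0,-50],0]
    - [0.4,[0,0,-75],0]
    - [0.4,[0,0,-105],0]
    - [0.4,[0,0,-135],0]
    - [0.4,[0,0,-150],0]
    - [0.4,[0,0,-150],0]

```text
time: 12.48
ee_pos: [0.5585, 0.1041, 0.3396]
orientation: [[0.124, 0.992, 0.01], [0.992, -0.124, -0.0], [0.001, 0.01, -1.0]]
contact_force: [-0.2, -0.2, -0.0]
gripper_width: 0.3
```

Request:
arm_command:
  motion:
    - [0.4,[-30,0,0],0]
    - [0.4,[-60,-20,0],0]
    - [0.4,[-90,-50,0],0]
    - [0.4,[-110,-80,0],0]
    - [0.4,[-120,-100,0],0]
    - [0.4,[-120,-100,0],0]

```text
time: 12.98
ee_pos: [0.4399, -0.0036, 0.3327]
orientation: [[0.126, 0.992, -0.001], [0.992, -0.126, -0.0], [-0.0, -0.001, -1.0]]
contact_force: [0.1, -0.8, -1.1]
gripper_width: 0.299
```

```bash
python3 look.py 11; python3 snap.py 11; python3 - <<'E'
from h import *
d=np.load("wrist11.npz");w=cloud(d).reshape(-1,3);w=w[~np.isnan(w[:,0])]
m=(abs(w[:,0]-.57)<.1)&(abs(w[:,1]-.095)<.15)&(w[:,2]>.062)&(w[:,2]<.25);P=w[m]
for nm,o in (("L",[.599,.147]),("C",[.5932,.0975]),("R",[.585,.033])):
    q=tf(P,[*o,-.122]);k=(abs(q[:,1])<.0235)&(q[:,0]>-.052)&(q[:,0]<.03)&((q[:,0]>-.03)|(q[:,2]>.17))
    x,n,r=fit6(P[k],CUP,[*o,.06,-.122,.02,0]);M=R.from_euler("ZYX",x[3:]).as_matrix();h=x[:3]+M@[-.037,0,.1]
    print(nm,x.round(4),n,round(r,5),"hook world",h.round(4),"tilt",np.arccos(M[2,2]).round(3))
    t=P[k&(tf(P,[*o,-.122])[:,2]>.19)];print("  tab top z",np.percentile(t[:,2],95) if len(t) else None,"y mean",t.mean(0) if len(t) else None)
E
```

```text
13.0333 [ 0.4413 -0.0031  0.3329] [[0.1257, 0.9921, 0.0003], [0.9921, -0.1257, 0.0], [0.0001, 0.0003, -1.0]] [1.02 0.33 0.31] 0.29917103374733856 [-0.265 -0.348  1.9    0.     1.59  -0.139]
L [ 0.5988  0.1468  0.0587 -0.1378  0.027   0.0031] 1642 0.00094 hook world [0.5648 0.1512 0.1597] tilt 0.027
  tab top z 0.20642690715886516 y mean [0.56290108 0.14398073 0.2017265 ]
C [ 0.5931  0.0968  0.0596 -0.1272  0.0012 -0.0072] 1909 0.0005 hook world [0.5566 0.1022 0.1597] tilt 0.007
  tab top z 0.20653900951604273 y mean [0.5547764  0.10216269 0.20286892]
R [ 0.584   0.0284  0.059  -0.1184  0.0267 -0.0596] 1407 0.00145 hook world [0.5507 0.0384 0.1598] tilt 0.065
  tab top z 0.20651302599942317 y mean [0.55009915 0.04071978 0.20268766]
```

View pics/s11.png

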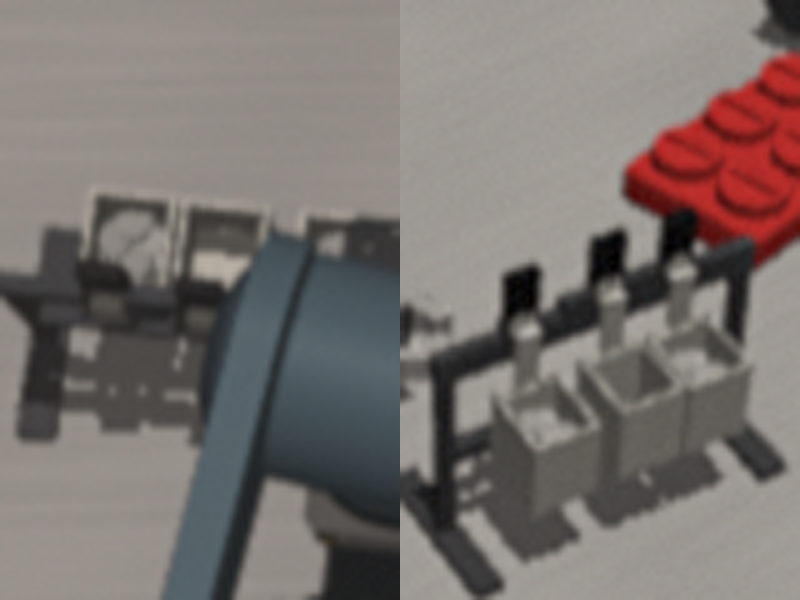

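View pics/wrist11.png

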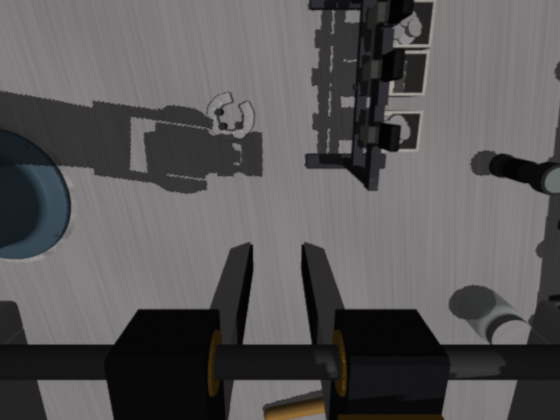

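All three tab tops are at 0.2065 and the cup's hook is at z 0.1597. Handing the job in.

```bash
python3 -c "
from bench import job_done;print(job_done())"
```

```text
the job is handed in; nothing more can be done
None
```

The cup is hung in the notch between its two neighbours and released, and the job is handed in at about 13 s of the 59 s allowed. No verdict was reported.

I found the notch in the wrist-camera depth, so the hook dropped straight in and I did not need to slide it along the bar.

**Last checks:**
- **Cup:** the hook is at z 0.1597 m, within 0.3 mm of the bar's top face, and the tilt is about 0.01 rad. Its tab top is level with both neighbours' at 0.2065 m.
- **Forces:** the only contact seen was a change of about 3.4 N when the strap landed on the bar. I read forces only at the end of each move and measured no contact with the neighbours directly.
- **Neighbours:** both hooks are still at 0.160 m. The left cup has not measurably moved, and the right cup's tab is still where it was.
- **Gripper:** open and well clear of everything.

**What went wrong or disagreed:**
- I started lifting before the fingers had fully closed, so the tab slid about 10 mm in the grip. I re-measured the cup in the hand and allowed for it.
- The fit of the partly hidden right neighbour is noisy: its roll reads −0.06 rad, against about −0.03 before, and its fitted position is off by about 5 mm. The tab shows no movement, so I took this as measurement error.
- I did not re-measure the other things on the trolley at the end. The arm passed above them, and the ones still in view looked in place.

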